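# Index the rotary assembly table by one notch

### The arm

A 6-joint arm with a two-finger parallel gripper is mounted at the origin on a cart in front of the work surface, level with it; the furniture and walls round the work are solid. World frame = base frame: x ahead of the robot, y to its left, z up, the work surface at z = 0. Lengths are in mm, angles in rad, forces in N, time in s.
With the tool pointing down it reaches from about 300 to 775 mm from the base axis. Payload 14.6 kg.
Tool frame: the origin (TCP) lies midway between the tips of the shut fingers; the grasp point (between the pads) lies behind it (manip.grip_depth is the z of the grasp point in the tool frame, in mm); z points along the fingers, y is the line along which they close (so a half turn about z gives the same grasp; the last joint's range is limited). The gripper opens to 94 mm and grips with 3 to 60 N. Pads are 16 mm wide; open, the fingers measure 119 mm over their backs; the gripper's body (75 mm by 177 mm) begins 78 mm behind the grasp point.
Start: joints at [-1.218, 0.3, 1.521, -0, 1.321, -0.067], TCP at [224.16, -502.237, 205.446] pointing down, gripper open.
Joint ranges: [-3.03, 3.03], [-0.79, 2.21], [0.23, 2.52], [-1.04, 4.18], [0, 3.07], [-2.55, 2.55]. Speed limits (rad/s): [2.22, 2.22, 2.57, 3.14, 3.14, 3.14].

### API

Orientations are given as [roll, pitch, yaw] about the fixed x, y, z axes, in that order (R = Rz(yaw) Ry(pitch) Rx(roll)).
In Python, from cell import manip, vision, workorder, status gives the robot as it stands (manip), with the cameras (vision), the job (workorder) and the readings (status).
- The arm moves only by the tool nudge_tcp, called after "Call:" as name([rows], argument=value, ...), one row to a line, values as JSON. Schema: {"type":"object","properties":{"ticks":{"type":"array","items":{"type":"array","items":{"type":"array","items":{"type":"number"},"minItems":6,"maxItems":6},"minItems":1,"maxItems":5},"minItems":1,"maxItems":1},"jaw":{"type":"number"},"force":{"type":"number"},"only":{"type":"string"},"quiet":{"type":"boolean"},"lines":{"type":"string"}},"required":["ticks"],"additionalProperties":false}. ticks is a list that holds a single list of rows (three levels of brackets), with 1 to 5 rows, each of 6 numbers: dx, dy, dz in mm, then a rotation vector rx, ry, rz in rad; each row is the pose to reach, as a shift and turn from the pose commanded when the call began, along the tool's axes at that moment; what a row does not reach only later rows make up. A row lasts 1/10 s, in which the tool goes at most 50 mm and 0.15 rad, less where a joint would pass 70% of its speed; a pose out of reach is approached as far as the arm can. jaw is the finger opening in mm, set as the call begins (left out keeps the last). The fingers move at their own pace and stop on an object; force is the grip in N (left out, the last holds). Time passes only in rows, so rows that do not move let the fingers close. The tool returns the time, the measured TCP pose, the force, the opening and the grip force at its end. only (a regular expression) keeps the lines of the reply that match it, lines (a string "A,B") keeps lines A to B, and quiet returns only ok. Input that does not fit is refused with a message, and nothing moves.
- status.read_state(): the state, without advancing time (a new reading comes with each control period).
- vision.camera(name): name is "side" or "top"; returns (picture, depth): 420x560x3 uint8, red, green, blue; 420x560 float32, mm along the optical axis (not along the pixel's ray), 0 where there is no reading.
- vision.camera_info(name): a dict with "K" (3x3 intrinsics, pixels), "dist" ([k1, k2, p1, p2, k3] as OpenCV has them; the pictures are not rectified), "rvec" (rotation vector, rad) and "tvec" (3), from world to camera coordinates, as OpenCV has them. Camera axes: x right, y down, z forward; pixel columns grow to the right and rows downward; lengths in mm; the calibration is good to about 2 mm. A picture is of the moment at which its call begins. camera_info takes no time and is no camera call.
- workorder.sign_off(): hands the job in; it is judged then, once.
The state is a dict: "clock": time; "joints": joint angles; "qd": joint speeds; "effort": joint torques, N m; "eef_pos": TCP position; "eef_rot": TCP orientation; "wrist_force": force on the tool from outside, world axes, zero at the start; "moment": the same for the moment, N m; "finger_gap": finger opening in mm; "finger_force": force on a finger pad.
Only numpy, scipy, OpenCV 4.12 (cv2) and the standard library are available. Lean on these libraries where they do the work, as an engineer would, in place of code of your own. Each camera call takes 0.05 s, during which the arm holds its last target. There are 200 camera calls.

### The job

Turn the small rotary assembly table on by exactly one notch, bringing its arm with the lens barrel round to the side where the round metal dish of screws lies: with the fingertips (do not pinch it) press the spring plunger on the arm down, keep it down while you push the arm round, and let it spring fully up again in the next notch so that the table is locked. Nothing is picked up: leave the dish and everything else on the bench where it is, go easy on the plunger, and finish with the hand clear.

Things in the scene. Friction and masses are not known exactly. Their poses are not given: they have to be found in the camera images.
- index_base: Fixed base of the rotary table: round grey flange, diameter 252 mm, 10 mm thick. Over it a fixed dark steel index disc (diameter 194 mm, z 30 to 44 mm) has 8 equal notches in its edge, 45 degrees (0.785 rad) apart. Origin: centre of the underside, on the turning axis. At the start the table's arm points along this body's -x (roughly to the robot); +y is then to the left seen from the robot.
- table_axis (a point): Point on the vertical turning axis, level with the table's top face, 56 mm above the bench. The turning table is an aluminium disc, diameter 166 mm, with a 40 mm wide arm that reaches 134 mm out from the axis. On it are fixed the lens barrel (46 mm across, 23 mm high), between axis and plunger, and a small motor on the far side.
- index_table (a joint): Angle of the turning table, rad: about 0 at the start (arm along -x of index_base); positive turns the arm to +y of index_base (clockwise from above), negative to -y. Notches at every multiple of 0.785, play 0.015; range -2.9 to 2.9. Turns easily (0.12 N m friction: 1 to 2 N at the plunger) but is locked while the plunger stands in a notch.
- plunger (a joint): Travel of the spring plunger, m, straight down: 0 = fully out (up), 0.018 = at its stop. Spring 4.5 N when out, 9 N at the stop. From 0.013 on its tooth is clear of the index disc and the table is free. Let go between notches it stays at about 0.013 under the disc and the arm can still be turned; at a notch (the tooth finds it within about 3 mm) it springs up to 0.
- plunger_top (a point): Centre of the flat top of the plunger's round steel cap (diameter 40 mm, 12 mm high), on the arm 112 mm from the turning axis; 94 mm above the bench when out. Moves down with the plunger and round with the arm. Fingertips pressed on it carry the arm along by friction (coefficient about 0.6).
- screw_dish: Round shallow steel dish of tiny screws, diameter 59 mm, 11 mm high, loose. Origin at the centre of its underside. It lies beside the flange at about 45 degrees to one side of the arm's starting direction, about 175 mm from the axis, on +y or -y of index_base: the arm must go to its side.
- flux_tin: Round closed tin, diameter 48 mm, 22 mm high, loose, at the like place on the other side of the arm. Origin at the centre of its underside. Leave alone.
- suction_cup: Black suction cup with an upright stem, 57 mm across, 64 mm high, loose, about 190 mm from the axis on index_base's +y side. Origin at the centre of its underside. Leave alone.
- solder_spool: Small wire spool, 55 x 64 mm, 50 mm high, loose, about 190 mm from the axis on index_base's -y side. Origin at the centre of its underside. Leave alone.
- phone_c: Opened phone with a repair slip, 146 x 73 x 40 mm, loose, lying at the left. Origin at the centre of its underside. Leave alone.
- white_case: Slim white case, 57 x 90 x 19 mm, loose, lying behind the table. Origin at the centre of its underside. Leave alone.

How it is judged:
By the outcome, as a careful person would: the job done as asked, in the order asked, and still so for the second after the job is handed in, with the robot touching nothing.
It also fails if it takes over 38 s, if anything falls off the work surface, if the arm or the gripper's body presses on something with over 40 N, if the wrist force passes 120 N, or if a joint passes its speed limit or range.

## Working session

There is one attempt and no reset: what is moved stays moved. The work goes in short steps, Python scripts to look and compute and a tool call to move; the robot and the scene stay as the last step left them, time stands still between calls to the robot, and variables do not carry over. Pictures are saved under pics/ and viewed, at most 10 in all, crops included, and the job is handed in when it is done.

```bash
ls; mkdir -p pics
```

Create h.py:
```python
import numpy as np,cv2
from cell import manip, vision, workorder, status
def snap(n,f):
    p,d=vision.camera(n); cv2.imwrite(f'pics/{f}.png',p[:,:,::-1]); np.save(f'pics/{f}.npy',d); return p,d
def ray(n,u,v,z):
    c=vision.camera_info(n);K=np.array(c['K'],float);R=cv2.Rodrigues(np.array(c['rvec'],float))[0];t=np.array(c['tvec'],float).reshape(3)
    q=cv2.undistortPoints(np.array([[[u,v]]],float),K,np.array(c['dist'],float))[0,0]
    o=-R.T@t;d=R.T@np.array([q[0],q[1],1]);return o+d*(z-o[2])/d[2]
```

Run:
```python
from h import *
snap('top','t0');snap('side','s0');print(status.read_state(),manip.grip_depth)
```

```text
cell.py
pics
{'clock': 0.1, 'joints': array([-1.21760036e+00,  3.00395353e-01,  1.52152242e+00,  1.28479429e-05,
        1.32071269e+00, -6.66158853e-02]), 'qd': array([ 0.00056634, -0.00164226, -0.00243955,  0.0002943 ,  0.00046002,
        0.0005729 ]), 'effort': array([-4.18286054e-04, -5.32650733e+01, -3.53285694e+01,  7.08905957e-02,
        2.34738778e-02, -6.66211849e-05]), 'eef_pos': array([ 224.08282054, -502.01835093,  204.95269693]), 'eef_rot': array([-3.14055797e+00, -8.15008607e-05,  4.19808627e-01]), 'wrist_force': array([ 0.50287812,  0.16831208, -0.75444647]), 'moment': array([0.04529997, 0.01056455, 0.01104551]), 'finger_force': 0.0, 'finger_gap': 94.03207125238882} -18.8
```

View pics/t0.png

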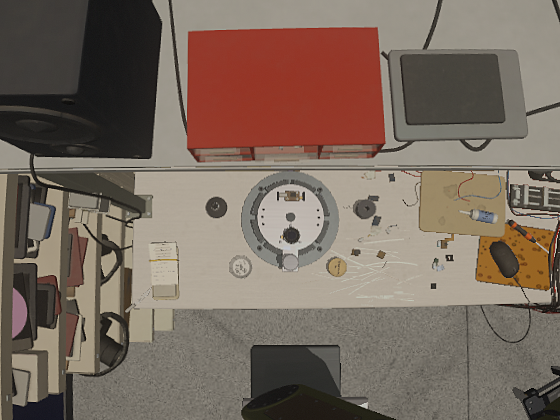

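View pics/s0.png

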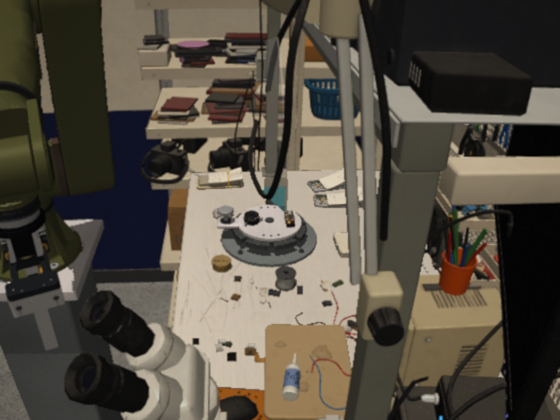

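The top view shows the table at about (290,218) and the plunger at (290,262). There is a round item at (240,266) on the left and a brownish one at (336,266) on the right. I'll zoom in to tell them apart.

Run:
```python
from h import *
im=cv2.imread('pics/t0.png');cv2.imwrite('pics/t0c.png',cv2.resize(im[165:300,200:380],None,fx=4.4,fy=4.4,interpolation=cv2.INTER_CUBIC))
d=np.load('pics/t0.npy');print(d[262,290],d[217,290],d[290,300])
for n,u,v,z in [('axis',291,217,66),('pl',290,262,94),('L',240,266,11),('R',336,266,22)]: print(n,ray('top',u,v,z))
```

```text
1201.0494 1239.9117 1279.2405
axis [608.11162796  34.55183758  66.        ]
pl [497.95776245  38.6979149   94.        ]
L [489.666299   163.79809983  11.        ]
R [487.45731183 -78.7168253   22.        ]
```

View pics/t0c.png

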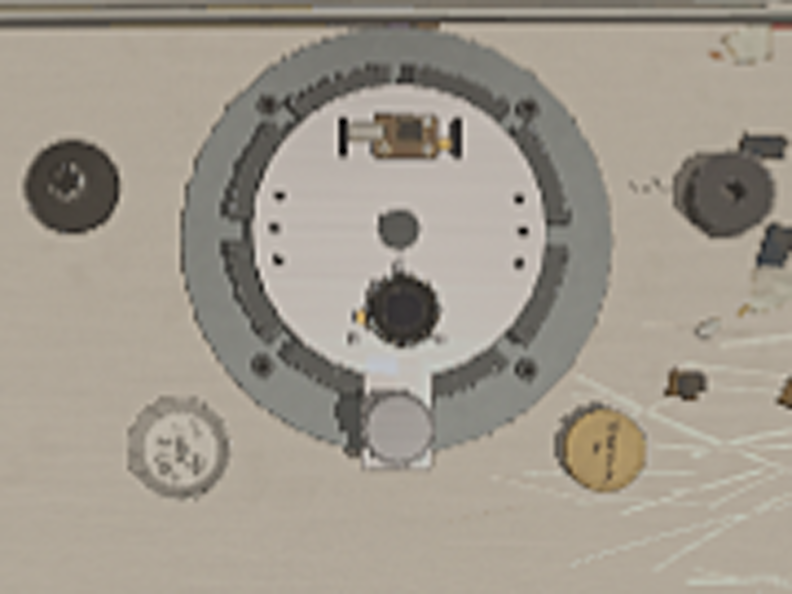

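The dish (silver, with screws) is on the left at crop (178,448), which is +y. So the arm turns in the positive direction, clockwise from above. Next I'll work out the geometry and the approach.

Run:
```python
from h import *
g=lambda x,y:(200+(x+.5)/4.4-.5,165+(y+.5)/4.4-.5)
for n,x,y,z in [('hub',398,229,60),('disc',400,232,56),('flange',397,241,10),('pl',397,428,94),('dish',178,448,11),('motor',402,137,70),('holeL',274,228,56),('holeR',522,231,56)]: print(n,ray('top',*g(x,y),z).round(1))
# depth-based cap and disc centroid
d=np.load('pics/t0.npy');c=vision.camera_info('top');K=np.array(c['K'],float);R=cv2.Rodrigues(np.array(c['rvec'],float))[0];t=np.array(c['tvec'],float).reshape(3)
v,u=np.mgrid[165:300,230:350];q=cv2.undistortPoints(np.stack([u,v],-1).reshape(-1,1,2).astype(float),K,np.array(c['dist'],float))[:,0]
z=d[v,u].reshape(-1,1);P=(np.hstack([q*z,z])-t)@R
def mm(m):print(m.sum(),P[m].mean(0).round(1),((P[m].min(0)+P[m].max(0))/2).round(1))
mm((abs(P[:,2]-94)<6)&(P[:,0]<530))
for lo,hi in((50,62),(5,16)):
  m=(P[:,2]>lo)&(P[:,2]<hi);mm(m&(P[:,0]>535) if lo==50 else m)
s=status.read_state();yw=s['eef_rot'][2]
D=np.array([498,37])-s['eef_pos'][:2];print(D,[np.cos(yw)*D[0]+np.sin(yw)*D[1],np.sin(yw)*D[0]-np.cos(yw)*D[1]])
```

```text
hub [609.6  36.7  60. ]
disc [608.3  35.5  56. ]
flange [607.6  36.2  10. ]
pl [498.2  39.1  94. ]
dish [488.6 163.6  11. ]
motor [660.2  34.2  70. ]
holeL [611.1 106.3  56. ]
holeR [608.3 -33.2  56. ]
219 [498.4  38.6  93.3] [499.1  38.6  93.8]
2921 [611.3  36.8  56.2] [613.7  10.1  56. ]
2931 [598.1  46.8   9.7] [570.1  36.6  10.5]
[273.91717946 539.01835093] [np.float64(469.82829204996915), np.float64(-380.5690211132542)]
```

Call:
nudge_tcp([
  [[20, -16, 0, 0, 0, 0], [52, -42, 0, 0, 0, 0], [86, -70, 0, 0, 0, 0], [121, -98, 0, 0, 0, 0], [156, -126, 0, 0, 0, 0]],
], jaw=0, force=10)

```text
clock: 0.6
eef_pos: [315.6, -321.9, 205.2]
eef_rot: [-3.141, 0.0, 0.419]
wrist_force: [1.5, -0.1, -0.1]
finger_gap: 57.1
finger_force: 0.0
```

Call:
nudge_tcp([
  [[35, -28, 0, 0, 0, 0], [70, -57, 0, 0, 0, 0], [105, -85, 0, 0, 0, 0], [140, -113, 0, 0, 0, 0], [175, -142, 0, 0, 0, 0]],
])

```text
clock: 1.1
eef_pos: [417.6, -120.8, 205.4]
eef_rot: [3.142, 0.0, 0.42]
wrist_force: [0.5, -0.2, 0.7]
finger_gap: 17.5
finger_force: 0.0
```

Call:
nudge_tcp([
  [[35, -28, 0, 0, 0, 0], [70, -57, 10, 0, 0, 0], [100, -81, 30, 0, 0, 0], [125, -101, 50, 0, 0, 0], [139, -113, 70, 0, 0, 0]],
])

```text
clock: 1.6
eef_pos: [498.5, 39.4, 134.3]
eef_rot: [-3.141, 0.0, 0.421]
wrist_force: [0.8, -0.3, 0.6]
finger_gap: 0.6
finger_force: 0.0
```

Call:
nudge_tcp([
  [[0, 0, 0, 0, 0, 0], [0, 0, 0, 0, 0, 0]],
])

```text
clock: 1.8
eef_pos: [497.8, 37.1, 135.5]
eef_rot: [-3.141, 0.001, 0.42]
wrist_force: [0.1, 0.4, 0.8]
finger_gap: 0.7
finger_force: 0.0
```

Run:
```python
from h import *
s=status.read_state();yw=s['eef_rot'][2]
D=np.array([498,38.9])-s['eef_pos'][:2];print(yw,s['wrist_force'],D,[np.cos(yw)*D[0]+np.sin(yw)*D[1],np.sin(yw)*D[0]-np.cos(yw)*D[1]])
```

```text
0.4204827636040842 [0.05877484 0.36222982 0.828173  ] [0.20977072 1.82973651] [np.float64(0.938398667104816), np.float64(-1.5847231287891772)]
```

Call:
nudge_tcp([
  [[0.5, -1, 10, 0, 0, 0], [1, -1.6, 22, 0, 0, 0], [1, -1.6, 32, 0, 0, 0], [1, -1.6, 38, 0, 0, 0], [1, -1.6, 38, 0, 0, 0]],
])

```text
clock: 2.3
eef_pos: [497.8, 38.9, 96.5]
eef_rot: [-3.141, 0.001, 0.42]
wrist_force: [0.7, 0.6, 0.2]
finger_gap: 0.6
finger_force: 0.0
```

Call:
nudge_tcp([
  [[0, 0, 1, 0, 0, 0], [0, 0, 2.5, 0, 0, 0], [0, 0, 4, 0, 0, 0], [0, 0, 5, 0, 0, 0], [0, 0, 6, 0, 0, 0]],
])

```text
clock: 2.8
eef_pos: [498.6, 39.1, 91.8]
eef_rot: [3.141, -0.001, 0.42]
wrist_force: [-0.2, 0.0, 4.7]
finger_gap: 0.4
finger_force: 2.3
```

Call:
nudge_tcp([
  [[0, 0, 2, 0, 0, 0], [0, 0, 4, 0, 0, 0], [0, 0, 6, 0, 0, 0], [0, 0, 8, 0, 0, 0], [0, 0, 9, 0, 0, 0]],
])

```text
clock: 3.3
eef_pos: [498.6, 39.1, 82.6]
eef_rot: [3.141, -0.001, 0.42]
wrist_force: [-1.3, -0.8, 6.5]
finger_gap: 0.4
finger_force: 3.4
```

Call:
nudge_tcp([
  [[0, 0, 1, 0, 0, 0], [0, 0, 2, 0, 0, 0], [0, 0, 3, 0, 0, 0], [0, 0, 3.3, 0, 0, 0], [0, 0, 3.3, 0, 0, 0]],
])

```text
clock: 3.8
eef_pos: [498.6, 39.1, 79.5]
eef_rot: [3.141, -0.001, 0.42]
wrist_force: [-1.6, -0.0, 7.7]
finger_gap: 0.4
finger_force: 3.8
```

Call:
nudge_tcp([
  [[0, 0, 0.7, 0, 0, 0], [0, 0, 1.5, 0, 0, 0], [0, 0, 1.5, 0, 0, 0]],
])

```text
clock: 4.1
eef_pos: [498.6, 39.1, 77.9]
eef_rot: [3.141, -0.001, 0.42]
wrist_force: [-1.3, 0.6, 7.8]
finger_gap: 0.6
finger_force: 4.0
```

Run:
```python
from h import *
s=status.read_state();yw=s['eef_rot'][2];print(s['wrist_force'],s['eef_pos'])
A=np.array([609.8,36.5]);r=s['eef_pos'][:2]-A
for k in range(1,13):
  a=-np.pi/4*k/12;D=np.array([[np.cos(a),-np.sin(a)],[np.sin(a),np.cos(a)]])@r-r
  print(k,A+r+D,np.round([np.cos(yw)*D[0]+np.sin(yw)*D[1],np.sin(yw)*D[0]-np.cos(yw)*D[1],-a],3))
```

```text
[-1.34100007  0.58638473  7.76163545] [498.60278402  39.10996134  77.9490044 ]
1 [499.01156543  46.3770191 ] [ 3.335 -6.47   0.065]
2 [499.89475993  53.60178195] [  7.086 -12.707   0.131]
3 [501.24858554  60.75331234] [ 11.237 -18.686   0.196]
4 [503.06724497  67.80098633] [ 15.77  -24.38    0.262]
5 [505.34295045  74.71462468] [ 20.666 -29.766   0.327]
6 [508.06595705  81.46462215] [ 25.904 -34.821   0.393]
7 [511.22460443  88.0220742 ] [ 31.461 -39.521   0.458]
8 [514.8053668   94.35890082] [ 37.313 -43.849   0.524]
9 [518.79291077 100.44796674] [ 43.436 -47.784   0.589]
10 [523.17016107 106.26319765] [ 49.803 -51.31    0.654]
11 [527.91837363 111.77969184] [ 56.388 -54.412   0.72 ]
12 [533.01721589 116.97382684] [ 63.161 -57.078   0.785]
```

Call:
nudge_tcp([
  [[2.64, -5.2, 0, 0, 0, 0.0524], [5.56, -10.25, 0, 0, 0, 0.1048], [8.73, -15.15, 0, 0, 0, 0.1572], [12.16, -19.86, 0, 0, 0, 0.2096], [15.8, -24.4, 0, 0, 0, 0.262]],
])

```text
clock: 4.6
eef_pos: [503.4, 68.0, 78.1]
eef_rot: [3.141, -0.002, 0.156]
wrist_force: [0.9, -2.3, 8.4]
finger_gap: 0.8
finger_force: 4.0
```

Run:
```python
from h import *
p,d=snap('top','t1');c=p[165:300,200:380,::-1];cv2.imwrite('pics/t1c.png',cv2.resize(c,None,fx=4.4,fy=4.4,interpolation=cv2.INTER_CUBIC))
```

```text
(no output)
```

View pics/t1c.png

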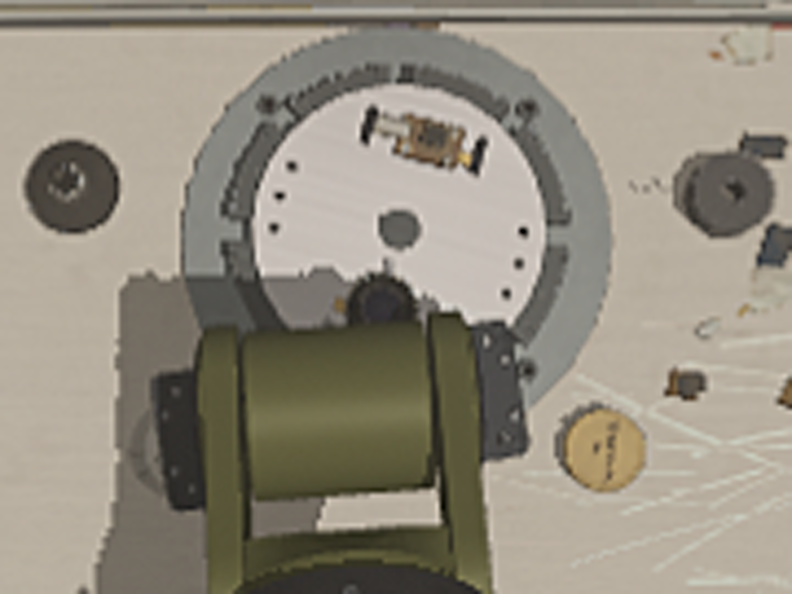

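The table is turning with the hand: the motor has moved to (435,138) and the disc is about 14° round. I'll carry on along the arc.

Call:
nudge_tcp([
  [[2.64, -5.2, 0, 0, 0, 0.0524], [5.56, -10.25, 0, 0, 0, 0.1048], [8.73, -15.15, 0, 0, 0, 0.1572], [12.16, -19.86, 0, 0, 0, 0.2096], [15.8, -24.4, 0, 0, 0, 0.262]],
])

```text
clock: 5.15
eef_pos: [515.5, 94.4, 78.3]
eef_rot: [3.142, -0.002, -0.106]
wrist_force: [1.7, -2.6, 7.7]
finger_gap: 0.4
finger_force: 3.9
```

Call:
nudge_tcp([
  [[2.64, -5.2, 0, 0, 0, 0.0524], [5.56, -10.25, 0, 0, 0, 0.1048], [8.73, -15.15, 0, 0, 0, 0.1572], [12.16, -19.86, 0, 0, 0, 0.2096], [15.5, -23.8, 0, 0, 0, 0.255]],
])

```text
clock: 5.65
eef_pos: [533.6, 116.3, 78.3]
eef_rot: [-3.141, -0.003, -0.361]
wrist_force: [2.2, -4.4, 8.1]
finger_gap: 0.2
finger_force: 3.9
```

Call:
nudge_tcp([
  [[0, 0, 0, 0, 0, 0]],
])

```text
clock: 5.75
eef_pos: [533.9, 116.5, 78.4]
eef_rot: [-3.141, -0.003, -0.361]
wrist_force: [3.9, -2.4, 7.0]
finger_gap: 0.4
finger_force: 3.9
```

Run:
```python
from h import *
p,d=snap('top','t2');c=p[165:300,200:380,::-1];cv2.imwrite('pics/t2c.png',cv2.resize(c,None,fx=4.4,fy=4.4,interpolation=cv2.INTER_CUBIC))
```

```text
(no output)
```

View pics/t2c.png

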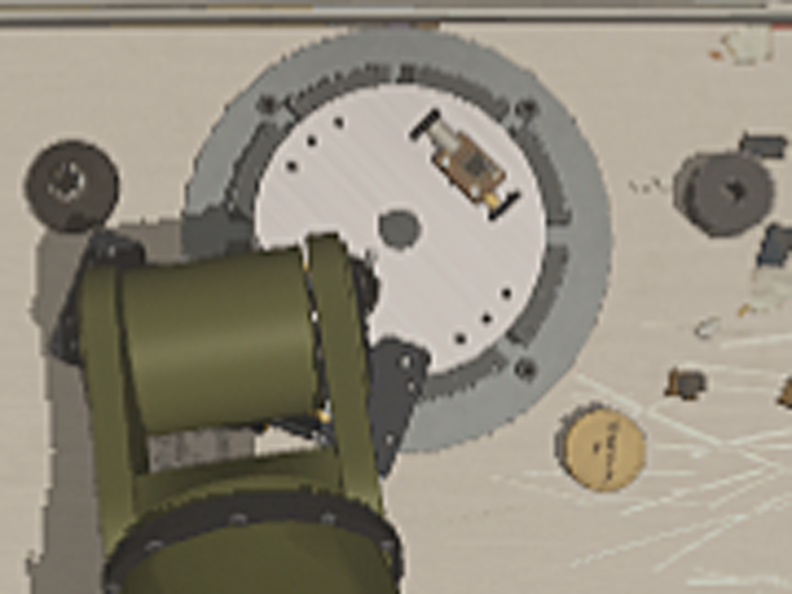

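The mid holes at (312,141) and (486,319) give about 45° turned, against 0.7° at the start. I'll let the plunger up gently.

Call:
nudge_tcp([
  [[0, 0, -1, 0, 0, 0], [0, 0, -2.5, 0, 0, 0], [0, 0, -4, 0, 0, 0], [0, 0, -5.5, 0, 0, 0], [0, 0, -7, 0, 0, 0]],
])

```text
clock: 6.3
eef_pos: [533.5, 116.2, 85.4]
eef_rot: [-3.141, -0.003, -0.359]
wrist_force: [4.3, -2.4, 6.7]
finger_gap: 0.9
finger_force: 3.0
```

Call:
nudge_tcp([
  [[0, 0, -1, 0, 0, 0], [0, 0, -2, 0, 0, 0], [0, 0, -3, 0, 0, 0], [0, 0, -4, 0, 0, 0], [0, 0, -4, 0, 0, 0]],
])

```text
clock: 6.8
eef_pos: [533.4, 116.2, 89.3]
eef_rot: [-3.141, -0.003, -0.359]
wrist_force: [2.8, -2.6, 5.7]
finger_gap: 0.4
finger_force: 2.6
```

The plunger is still pushing up at z = 89, so the tooth is in the notch. I'll release it and move clear.

Call:
nudge_tcp([
  [[0, 0, -1.5, 0, 0, 0], [0, 0, -3, 0, 0, 0], [0, 0, -4.5, 0, 0, 0], [0, 0, -6, 0, 0, 0], [0, 0, -12, 0, 0, 0]],
])

```text
clock: 7.3
eef_pos: [531.5, 116.6, 99.9]
eef_rot: [3.14, 0.003, -0.359]
wrist_force: [-0.9, 0.2, 0.8]
finger_gap: 0.7
finger_force: 0.0
```

Call:
nudge_tcp([
  [[0, 0, -20, 0, 0, 0], [0, 0, -50, 0, 0, 0], [0, 0, -80, 0, 0, 0], [0, 0, -100, 0, 0, 0], [0, 0, -105, 0, 0, 0]],
])

```text
clock: 7.8
eef_pos: [532.7, 116.7, 207.7]
eef_rot: [-3.14, -0.002, -0.359]
wrist_force: [-1.1, 1.2, -0.2]
finger_gap: 1.1
finger_force: 0.0
```

Call:
nudge_tcp([
  [[0, 30, 0, 0, 0, 0], [0, 75, 0, 0, 0, 0], [0, 120, 0, 0, 0, 0], [0, 165, 0, 0, 0, 0], [0, 210, 0, 0, 0, 0]],
])

```text
clock: 8.3
eef_pos: [457.1, -81.2, 204.5]
eef_rot: [3.142, 0.002, -0.359]
wrist_force: [-0.2, 0.7, -0.4]
finger_gap: 0.6
finger_force: 0.0
```

Call:
nudge_tcp([
  [[0, 30, 0, 0, 0, 0], [0, 60, 0, 0, 0, 0], [0, 80, 0, 0, 0, 0], [0, 80, 0, 0, 0, 0], [0, 80, 0, 0, 0, 0]],
])

```text
clock: 8.8
eef_pos: [430.3, -154.6, 204.9]
eef_rot: [-3.141, 0.002, -0.36]
wrist_force: [-0.5, 1.1, 0.1]
finger_gap: 0.6
finger_force: 0.0
```

Run:
```python
from h import *
p,d=snap('top','t3');c=p[165:300,200:380,::-1];cv2.imwrite('pics/t3c.png',cv2.resize(c,None,fx=4.4,fy=4.4,interpolation=cv2.INTER_CUBIC))
c=vision.camera_info('top');K=np.array(c['K'],float);R=cv2.Rodrigues(np.array(c['rvec'],float))[0];t=np.array(c['tvec'],float).reshape(3)
v,u=np.mgrid[165:300,230:350];q=cv2.undistortPoints(np.stack([u,v],-1).reshape(-1,1,2).astype(float),K,np.array(c['dist'],float))[:,0]
z=d[v,u].reshape(-1,1);P=(np.hstack([q*z,z])-t)@R
m=(abs(P[:,2]-92)<12)&(np.hypot(P[:,0]-532,P[:,1]-117)<25);print(m.sum(),P[m].mean(0),np.median(P[m][:,2]))
```

```text
223 [532.20555777 116.38483759  93.76307887] 93.61781444918633
```

View pics/t3c.png

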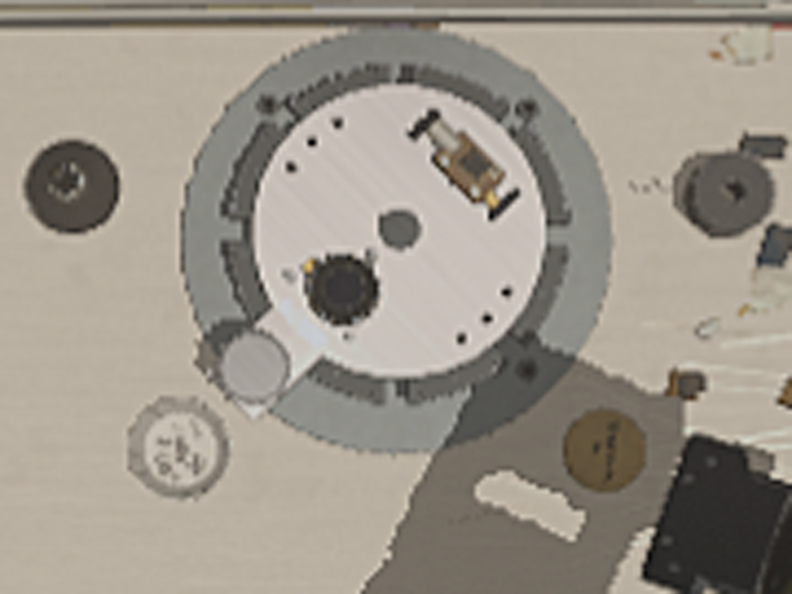

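The cap top measures 93.6 mm, the same as at the start, so the plunger is fully up. The arm sits at 45° with its plunger at (253,367), pointing at the dish. The dish at (178,448) and the other items in view have not moved, and the hand is clear.

```bash
python3 -c "
from cell import manip, vision, workorder, status
print(workorder.sign_off())"
```

```text
the job is handed in; nothing more can be done
None
```

The table is one notch (45°) round with its arm on the dish's side, the plunger is fully up in the notch, nothing else moved in the camera view, and the job was handed in with the hand clear.

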